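# Click the tall module into its push-push dock

## Task

Stand the tall module in the slot of the black dock, then press it gently right down to its stop and let go, so that it stays locked down in the dock. The dock has a push-push latch whose state cannot be seen: a press may lock the module down or only let it spring up again, so feel after each press whether it stayed down, press again if it came up, and leave it once it is locked. Leave the other two modules where they stand.

Things in the scene. Friction and masses are not known exactly. Their poses are not given: they have to be found in the camera images.
- module: the tall module to load: an upright grey plastic slab, 24 mm thick (its x) by 44 mm wide (its y) by 95 mm high, about 0.12 kg, standing on the table on its black foot (the lowest 3 mm, set in by 2 mm all round). Origin: centre of its underside; z up. It is the tallest of the three modules and the same either way round.
- module_top (a point): centre of the tall module's top face, 95 mm above its underside; press here with closed fingertips; a module that is not locked rises softly after the press, within about a second, to stand with its top 120 mm above the table (111 mm when locked)
- dock: the black dock, fixed to the table: 80 mm (x: 25 mm before its origin to 55 mm behind) by 80 mm (y) by 70 mm high, one upright slot open at the top, 27 mm (x) by 47 mm (y), so 1.5 mm play each side of the module, whose 24 mm side goes along the dock's x (either way round); rim bevelled at 45 degrees, 4 mm wide. Origin: on the table under the slot's centre; z up
- slot (a point): centre of the slot's mouth, level with the dock's upper face, 70 mm above the table; axes as the dock's. In the slot the module stands on a spring carriage with a push-push latch. Its underside is 45 mm below this point when out (as at the start), 54 mm when locked, 60 mm at the padded stop. The first full press locks it or just springs back, unseen which; then presses lock and release in turn
- wide_module: a bystander: low wide grey module, 34 by 60 by 70 mm high, standing on the table; origin at the centre of its underside
- thin_module: a bystander: low thin grey module, 16 by 44 by 70 mm high, standing on the table; origin at the centre of its underside
- stop (a point): centre of the module's underside when pressed to the rubber-padded bottom stop, 10 mm above the table. A press clicks only in the last 1.5 mm before the stop (so press on to the stop) and acts as it is let up. The spring pushes up with 3 N when out, 6 N at the stop; a slow press of 8 to 12 N reaches the stop, beyond which the force climbs steeply; over 30 N in all on the module does harm
There are look-alikes about, which are no part of the job. What is shaped like the module but green or pink is not meant.

How it is judged:
On the way, in this order (a step that is already met when the one before it is completed fails the run):
1. the tall module stands upright in the slot, its foot at least 20 mm below the mouth (z of module in the frame of slot below -0.02 m and horizontal distance between module and slot below 0.006 m and angle between module's own z axis and vertical below 0.1 rad), for 0.05 s.
2. it has been pressed down below the locked height, to within 2.5 mm of the stop (z of module in the frame of slot below -0.0575 m and horizontal distance between module and slot below 0.006 m), for 0.05 s.
At the end, for the whole second after the job is handed in: the tall module stands let go, at rest and upright (within 0.06 rad) in the slot, locked down: its underside 50.5 to 57.5 mm below the slot's mouth (locked is 54 mm, sprung up 45 mm), within 5 mm of the slot's axis (z of module in the frame of slot between -0.0575 and -0.0505 m and horizontal distance between module and slot below 0.005 m and angle between module's own z axis and vertical below 0.06 rad and linear speed of module below 0.02 m/s); the robot touches nothing.
It fails at once if module and dock pressed together with more than 30 N (contact force between module and dock above 30 N).
It fails at once if fingers or arm pressing on the dock itself with more than 25 N (contact force between any of the fingers, the arm and dock above 25 N).
It fails at once if one of the other two modules shifted by more than 20 mm (distance of any of wide_module, thin_module from where it was at the start of the episode above 0.02 m).
It also fails if it takes over 64 s, if anything falls off the work surface, if the arm or the gripper's body presses on something with over 40 N, if the wrist force passes 120 N, or if a joint passes its speed limit or range.

## Robot

A 6-joint arm with a two-finger parallel gripper is mounted at the origin on the work surface. World frame = base frame: x ahead of the robot, y to its left, z up, the work surface at z = 0. Lengths are in m, angles in rad, forces in N, time in s.
With the tool pointing down it reaches from about 0.4 to 0.825 m from the base axis. Payload 7 kg.
Tool frame: the origin (TCP) lies midway between the tips of the shut fingers; the grasp point (between the pads) lies 19 mm behind it; z points along the fingers, y is the line along which they close (so a half turn about z gives the same grasp; the last joint's range is limited). The gripper opens to 88 mm and grips with 3 to 60 N. Pads are 19 mm wide; open, the fingers measure 130 mm over their backs; the gripper's body (78 mm by 193 mm) begins 47 mm behind the grasp point.
Start: joints at [-0.972, 0.359, 0.012, 0, -1.224, -0.288], TCP at [0.206, -0.643, 0.227] pointing down, gripper open.
Joint ranges: [-3.07, 3.07], [-1.43, 2.12], [-1.02, 1.25], [-3.03, 1.67], [-3.05, -0], [-3.03, 3.03]. Speed limits (rad/s): [2.39, 2.39, 3.01, 3.14, 3.14, 3.14].

## Interface

Orientations are given as [roll, pitch, yaw] about the fixed x, y, z axes, in that order (R = Rz(yaw) Ry(pitch) Rx(roll)).
In Python, from station import arm gives the robot as it stands.
- The arm moves only by the tool servo_tool, never from a script. Its argument "deltas" is a list of rows, each a list of 7 numbers: the closure, from -1 (fully open) to 1 (shut), then the shift along the tool's x, y, z in mm, then the turn, a rotation vector about the tool's x, y, z in degrees. In form: [[gripper, x, y, z, ax, ay, az], ...]. A call has 1 to 20 rows; each row shifts and turns the commanded pose from where the row before left it, along the tool's axes as they then stand; what a row does not reach is not made up. A row lasts 1/12 s, in which the tool goes at most 41.7 mm and 7.16 degrees, less where a joint would pass 70% of its speed; a pose out of reach is approached as far as the arm can. A call is refused whole if a number of a shift passes 41.7 or a number of a turn 7.16, either way. A call with a gripper value outside its range is refused whole. The fingers move at their own pace and stop on an object; "squeeze" is the grip in N (left out, the last holds). Time passes only in rows, so rows that do not move let the fingers close. It gives the time, the measured TCP pose, the force, the opening and the grip force at its end, in the units of the state.
- arm.get_state(): the state, without advancing time (a new reading comes with each control period).
- arm.grab_frame(name): name is "scene" or "top"; returns a dict with "color" (480x640x3 uint8, red, green, blue), "K" (3x3 intrinsics, pixels), "position" and "orientation" of the camera in the world. Camera axes: x right, y down, z forward; pixel columns grow to the right and rows downward; lengths in m; the calibration is good to about 2 mm. A picture is of the moment at which its call begins. There is no depth.
- arm.job_done(): hands the job in; it is judged then, once.
Trained networks look in a picture, given as the dict that the camera call returned (one of the last four; its "shot" number tells which), for a name from the list of things; names that differ only in an ending like _2 or _b are one class to them, and where a whole thing is asked for, a point or a joint stands for the part that bears it (a point fixed in the world has none). Each returns a list of dicts, best first, with "conf" (0 to 1); they miss things now and then, are a little off and sometimes report something else, mostly with a low value. They report only what shows in the picture. A call takes as long as a camera call. They do not tell look-alikes from the thing itself.
- arm.recognise(query, picture): "at" ([x, y, z] in m, in the coordinates of the camera as it stood for that picture, good to about 4 mm: the middle of the surface that is visible of it).
The state is a dict: "t": time; "q": joint angles; "qd": joint speeds; "joint_efforts": joint torques, N m; "eef_pos": TCP position; "ee_rot": TCP orientation; "force": force on the tool from outside, world axes, zero at the start; "moment": the same for the moment, N m; "width": finger opening in m; "gripper_force": force on a finger pad.
Only numpy, scipy, OpenCV 4.12 (cv2) and the standard library are available. Lean on these libraries where they do the work, as an engineer would, in place of code of your own. Each camera call takes 0.05 s, during which the arm holds its last target. There are 200 camera calls.

## Working session

There is one attempt and no reset: what is moved stays moved. The work goes in short steps, Python scripts to look and compute and a tool call to move; the robot and the scene stay as the last step left them, time stands still between calls to the robot, and variables do not carry over. Pictures are saved under pics/ and viewed, at most 10 in all, crops included, and the job is handed in when it is done.

Besides the shell and the picture viewer there is one more tool, called after ">>>" by a JSON object that holds its "fn" and its "kwargs", one argument or row to a line. servo_tool: Moves the arm, as the interface text tells. Its arguments: {"type":"object","properties":{"deltas":{"type":"array","items":{"type":"array","items":{"type":"number"}}},"squeeze":{"type":"number"}},"required":["deltas"]}

```bash
mkdir -p pics
cat > h.py <<'E'
from station import arm
import numpy as np, cv2
from scipy.spatial.transform import Rotation as R
def campose(f):
    o=np.array(f["orientation"],float)
    M=o if o.shape==(3,3) else (R.from_euler('xyz',o).as_matrix() if o.size==3 else R.from_quat(o).as_matrix())
    return M,np.array(f["position"])
def toworld(f,p):
    M,t=campose(f); return M@np.array(p)+t
def pix(f,P):
    M,t=campose(f); c=M.T@(np.array(P)-t); u=np.array(f["K"])@c; return u[:2]/u[2]
def ray(f,uv,z):
    M,t=campose(f); d=M@np.linalg.solve(np.array(f["K"]),[uv[0],uv[1],1]); return t+d*(z-t[2])/d[2]
def save(f,n): cv2.imwrite("pics/"+n,cv2.cvtColor(f["color"],cv2.COLOR_RGB2BGR))
E
python3 - <<'E'
from h import *
for n in("scene","top"):
    f=arm.grab_frame(n); save(f,n+"0.png"); print(n,f["position"],f["orientation"],f["K"])
    for q in("module","dock","wide_module","thin_module"):
        for r in arm.recognise(q,f)[:4]:
            w=toworld(f,r["at"]); print(q,round(r["conf"],2),w.round(3),pix(f,w).round())
print(arm.get_state())
E
```

```text
scene [0.88887969 0.16245295 0.74206985] [-2.57182291  0.01190707  1.8317627 ] [[442.32691479   0.         311.23660136]
 [  0.         442.32691479 245.92493324]
 [  0.           0.           1.        ]]
module 0.77 [0.538 0.328 0.079] [471. 312.]
module 0.71 [0.367 0.237 0.068] [426. 222.]
module 0.67 [0.47  0.263 0.071] [434. 270.]
module 0.65 [0.441 0.184 0.074] [392. 246.]
dock 0.74 [ 0.543 -0.121  0.068] [212. 258.]
wide_module 0.98 [0.515 0.102 0.064] [337. 273.]
thin_module 0.97 [0.618 0.171 0.057] [365. 339.]
top [0.42401652 0.05333542 1.08566716] [-3.04979047 -0.00797518 -1.57274035] [[539.55259261   0.         321.67421204]
 [  0.         539.55259261 251.46372137]
 [  0.           0.           1.        ]]
module 0.95 [0.521 0.319 0.096] [173. 249.]
module 0.88 [0.438 0.189 0.095] [243. 294.]
module 0.85 [0.463 0.258 0.097] [205. 280.]
module 0.82 [0.361 0.227 0.096] [222. 336.]
dock 0.71 [ 0.532 -0.125  0.068] [411. 244.]
wide_module 0.6 [0.508 0.105 0.07 ] [290. 256.]
wide_module 0.33 [ 0.528 -0.126  0.068] [412. 246.]
thin_module 0.69 [0.603 0.171 0.07 ] [255. 207.]
{'t': 0.5, 'q': array([-9.71943685e-01,  3.58665357e-01,  1.17988459e-02, -4.28441354e-05,
       -1.22411255e+00, -2.88111964e-01]), 'qd': array([-0.00050186, -0.0015068 ,  0.00033892, -0.00063853,  0.0010294 ,
        0.00074774]), 'joint_efforts': array([-5.82674711e-04, -5.81799066e+01,  2.93069816e+01,  6.99721187e+00,
        1.18962501e-02, -5.59053228e-05]), 'eef_pos': array([ 0.20635272, -0.6425966 ,  0.22646712]), 'ee_rot': array([ 3.14140601e+00, -1.32896381e-05, -2.83086654e+00]), 'force': array([ 0.0676365 , -0.89490902, -0.7255439 ]), 'moment': array([ 0.02856694,  0.03361356, -0.03626555]), 'gripper_force': 0.0, 'width': 0.08771125640131708}
```

View pics/scene0.png

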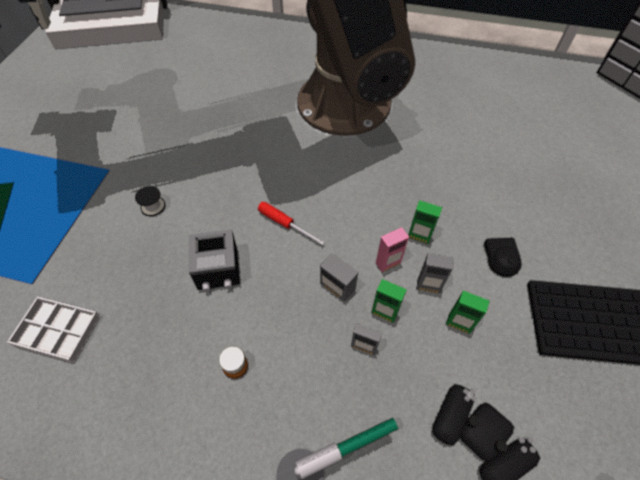

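View pics/top0.png

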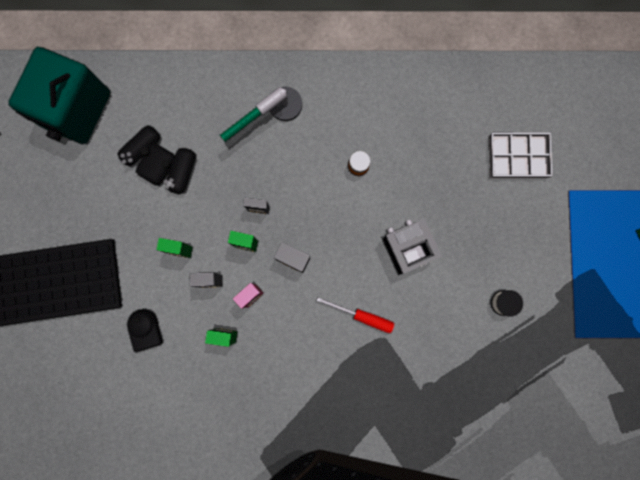

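The candidates shaped like the module, by scene pixel:
- Grey: (434,272)
- Pink: (392,250)
- Green: (426,220), (388,300) and (467,312)

Only the grey one at (434,272), top view (205,280), fits: it is grey and tall. I'll confirm it, along with the dock, in one crop.

Run:
```python
from h import *
s=cv2.imread("pics/scene0.png");t=cv2.imread("pics/top0.png")
a=[s[225:325,370:470],t[240:320,165:245],s[220:300,180:260],t[205:285,370:450]]
a=[cv2.resize(x,(400,300) if 0 else (300,300),interpolation=cv2.INTER_CUBIC) for x in a]
cv2.imwrite("pics/crop1.png",np.vstack([np.hstack(a[:2]),np.hstack(a[2:])]))
```

```text
(no output)
```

View pics/crop1.png

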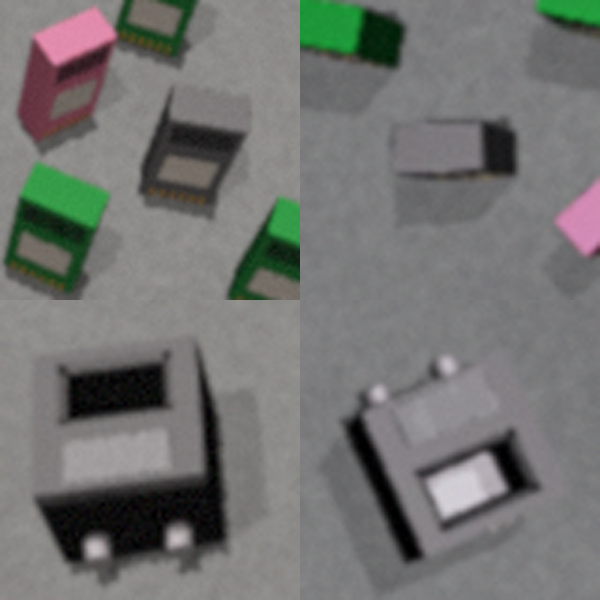

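The crop confirms the grey tall module: top-view top face about (189–215, 272–286). The slot mouth is around (497,333)/(top px) with the dock's +x (plate and knobs side) pointing up-left. I'll fit both poses from the corners I read off.

```bash
cat > fit.py <<'E'
from h import *
from scipy.optimize import least_squares
def fit(obs,x0,z):
    # obs: list of (frame, uv Nx2, local Nx2)
    def res(p):
        c,s=np.cos(p[2]),np.sin(p[2]); r=[]
        for i,(f,uv,l) in enumerate(obs):
            for q,u in zip(l,uv): r.append(pix(f,[p[0]+c*q[0]-s*q[1],p[1]+s*q[0]+c*q[1],z])-u)
        return np.ravel(r)
    o=least_squares(res,x0,loss="soft_l1"); return o.x,res(o.x).reshape(-1,2).round(1)
E
python3 - <<'E'
from fit import *
fs=arm.grab_frame("scene"); ft=arm.grab_frame("top")
S=lambda a,k,o:np.array(a)/k+o-0.0
# module local corners: hx=12,hy=22 ; image right = -y, up = +x (top)
L=np.array([[12,22],[12,-22],[-12,-22],[-12,22]])/1000
mt=S([[92,120],[183,122],[186,172],[93,174]],3.75,[165,240])
# scene: cam looks from +x toward robot: image right=+y approx, down=+x
Ls=np.array([[-12,-22],[-12,22],[12,22],[12,-22]])/1000
ms=S([[175,88],[250,98],[240,135],[167,123]],3,[370,225])
for n,o in(("t",[(ft,mt,L)]),("s",[(fs,ms,Ls)]),("both",[(ft,mt,L),(fs,ms,Ls)])):
    x,r=fit(o,[.463,.258,0],.095); print("mod",n,x.round(4),r.tolist())
D=np.array([[17.5,27.5],[17.5,-27.5],[-17.5,-27.5],[-17.5,27.5],[55,40],[-25,40]])/1000
dt=S([[115,170],[213,130],[242,188],[147,228],[60,110],[125,258]],3.75,[370,205])
Ds=np.array([[-17.5,-27.5],[-17.5,27.5],[17.5,27.5],[17.5,-27.5],[-25,-40],[-25,40],[55,40],[55,-40]])/1000
ds=S([[62,70],[168,53],[170,112],[65,122],[38,55],[190,40],[205,178],[38,197]],3.75,[180,220])
for n,o in(("t",[(ft,dt,D)]),("s",[(fs,ds,Ds)]),("both",[(ft,dt,D),(fs,ds,Ds)])):
    x,r=fit(o,[.51,-.13,.35],.07); print("dock",n,x.round(4),r.tolist())
E
```

```text
mod t [0.4644 0.2648 0.0142] [[0.4, 0.9], [0.2, -0.0], [-0.7, -0.3], [0.0, -0.4]]
mod s [0.467  0.2664 0.0507] [[-1.5, -0.6], [-0.3, 0.6], [2.4, 0.3], [0.2, -0.3]]
mod both [0.4654 0.2655 0.0129] [[-0.0, 0.3], [-0.2, -0.6], [-1.1, -0.8], [-0.4, -1.0], [-1.5, -1.8], [-0.5, 0.1], [1.7, -0.3], [-0.4, -1.7]]
dock t [ 0.5148 -0.1364  0.4094] [[-0.2, -0.2], [0.1, -1.1], [0.0, 0.3], [-1.1, 1.2], [0.4, 0.3], [0.4, -0.5]]
dock s [ 0.5159 -0.1332  0.3994] [[-0.4, -1.0], [1.4, -0.1], [1.5, 0.1], [-1.3, 1.2], [-0.9, 0.5], [2.2, -0.7], [0.1, -0.4], [-1.3, 0.2]]
dock both [ 0.5154 -0.1352  0.4106] [[-0.8, -0.5], [-0.5, -1.4], [-0.6, -0.0], [-1.7, 0.9], [-0.3, 0.1], [-0.2, -0.8], [-1.4, -1.3], [0.4, -0.7], [0.7, -0.5], [-2.1, 0.9], [-1.9, 0.2], [1.1, -1.4], [-0.5, -1.2], [-1.9, -0.1]]
```

>>> {"fn": "servo_tool", "kwargs": {
  "deltas": [
    [-1,0,0,0,0,0,-6.63],
    [-1,0,0,0,0,0,-6.63],
    [-1,0,0,0,0,0,-6.63],
    [-1,0,0,0,0,0,-6.63],
    [-1,0,0,0,0,0,-6.63],
    [-1,0,0,0,0,0,-6.63],
    [-1,0,0,0,0,0,-6.63],
    [-1,0,0,0,0,0,-6.63],
    [-1,0,0,0,0,0,-6.63],
    [-1,0,0,0,0,0,-6.63],
    [-1,0,0,0,0,0,-6.63]
  ]
}}

```text
t: 1.52
eef_pos: [0.2064, -0.6427, 0.2266]
ee_rot: [-3.142, -0.0, -1.552]
force: [1.0, 0.3, -0.1]
width: 0.0878
gripper_force: 0.0
```

>>> {"fn": "servo_tool", "kwargs": {
  "deltas": [
    [-1,-28.5,-24.5,0,0,0,0],
    [-1,-28.5,-24.5,0,0,0,0],
    [-1,-28.5,-24.5,0,0,0,0],
    [-1,-28.5,-24.5,0,0,0,0],
    [-1,-28.5,-24.5,0,0,0,0],
    [-1,-28.5,-24.5,0,0,0,0],
    [-1,-28.5,-24.5,0,0,0,0],
    [-1,-28.5,-24.5,0,0,0,0],
    [-1,-28.5,-24.5,0,0,0,0],
    [-1,-28.5,-24.5,0,0,0,0],
    [-1,-28.5,-24.5,0,0,0,0],
    [-1,-28.5,-24.5,0,0,0,0]
  ]
}}

```text
t: 2.52
eef_pos: [0.4969, -0.2953, 0.227]
ee_rot: [-3.141, -0.0, -1.558]
force: [0.6, -0.7, 0.0]
width: 0.0874
gripper_force: 0.0
```

>>> {"fn": "servo_tool", "kwargs": {
  "deltas": [
    [-1,-35.5,2,0,0,0,0],
    [-1,-35.5,2,0,0,0,0],
    [-1,-35.5,2,0,0,0,0],
    [-1,-35.5,2,0,0,0,0],
    [-1,-35.5,2,0,0,0,0],
    [-1,-35.5,2,0,0,0,0],
    [-1,-35.5,2,0,0,0,0],
    [-1,-35.5,2,0,0,0,0],
    [-1,-35.5,2,0,0,0,0],
    [-1,-35.5,2,0,0,0,0],
    [-1,-35.5,2,0,0,0,0],
    [-1,-35.5,2,0,0,0,0],
    [-1,-35.5,2,0,0,0,0],
    [-1,-35.5,2,0,0,0,0],
    [-1,-35.5,2,0,0,0,0],
    [-1,-35.5,2,0,0,0,0],
    [-1,0,0,0,0,0,0],
    [-1,0,0,0,0,0,0]
  ]
}}

```text
t: 4.02
eef_pos: [0.4563, 0.2723, 0.2262]
ee_rot: [3.141, -0.0, -1.555]
force: [-0.2, -0.7, 0.2]
width: 0.0876
gripper_force: 0.0
```

>>> {"fn": "servo_tool", "kwargs": {
  "deltas": [
    [-0.3,7,-9,0,0,0,0],
    [-0.3,0,0,25,0,0,0],
    [-0.3,0,0,25,0,0,0],
    [-0.3,0,0,25,0,0,0],
    [-0.3,0,0,10,0,0,0],
    [-0.3,0,0,0,0,0,0],
    [-0.3,0,0,0,0,0,0]
  ]
}}

```text
t: 4.6
eef_pos: [0.4664, 0.263, 0.1421]
ee_rot: [-3.141, -0.001, -1.559]
force: [-0.1, 1.0, 0.1]
width: 0.0574
gripper_force: 0.0
```

Run:
```python
from h import *
a=[]
for n,(x,y),k in(("scene",(360,190),3),("top",(140,220),3)):
    f=arm.grab_frame(n); i=cv2.cvtColor(f["color"],cv2.COLOR_RGB2BGR)[y:y+133,x:x+133]; a.append(cv2.resize(i,(400,400),interpolation=cv2.INTER_CUBIC))
cv2.imwrite("pics/near.png",np.hstack(a))
print(arm.get_state()["eef_pos"])
```

```text
[0.46680038 0.26402142 0.14320436]
```

View pics/near.png

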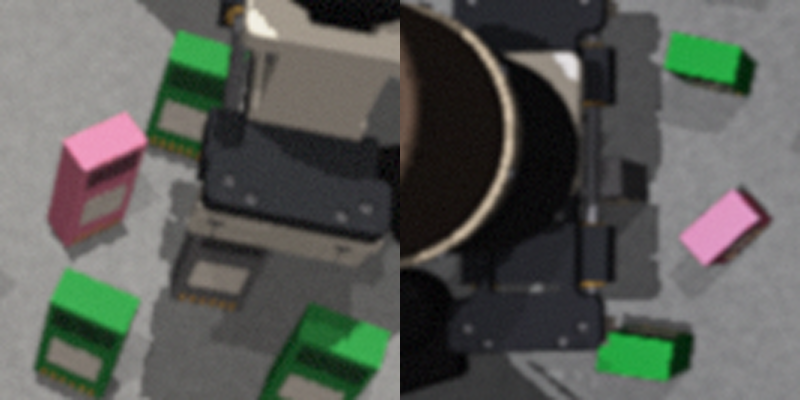

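The fingers straddle the module top and are clear of the green neighbours. Next: descend and grip.

>>> {"fn": "servo_tool", "kwargs": {
  "deltas": [
    [-0.3,-1,1,15,0,0,0],
    [-0.3,0,0,15,0,0,0],
    [-0.3,0,0,15,0,0,0],
    [-0.3,0,0,15,0,0,0],
    [-0.3,0,0,15,0,0,0],
    [-0.3,0,0,12,0,0,0],
    [-0.3,0,0,0,0,0,0],
    [-0.3,0,0,0,0,0,0]
  ]
}}

```text
t: 5.37
eef_pos: [0.4652, 0.2651, 0.0555]
ee_rot: [-3.141, 0.0, -1.558]
force: [0.2, -0.4, 0.9]
width: 0.057
gripper_force: 0.0
```

>>> {"fn": "servo_tool", "kwargs": {
  "deltas": [
    [0.3,0,0,0,0,0,0],
    [0.3,0,0,0,0,0,0],
    [0.4,0,0,0,0,0,0],
    [0.5,0,0,0,0,0,0],
    [0.7,0,0,0,0,0,0],
    [1,0,0,0,0,0,0],
    [1,0,0,0,0,0,0],
    [1,0,0,0,0,0,0],
    [1,0,0,0,0,0,0]
  ],
  "squeeze": 15
}}

```text
t: 6.12
eef_pos: [0.4649, 0.2649, 0.0549]
ee_rot: [-3.141, 0.0, -1.558]
force: [-1.6, 0.5, 4.7]
width: 0.0244
gripper_force: 14.8
```

>>> {"fn": "servo_tool", "kwargs": {
  "deltas": [
    [1,0,0,-20,0,0,0],
    [1,0,0,-30,0,0,0],
    [1,0,0,-30,0,0,0],
    [1,0,0,-30,0,0,0],
    [1,0,0,-30,0,0,0],
    [1,0,0,-10,0,0,0],
    [1,0,0,0,0,0,0],
    [1,0,0,0,0,0,0]
  ]
}}

```text
t: 6.78
eef_pos: [0.4644, 0.2647, 0.2042]
ee_rot: [3.141, 0.001, -1.558]
force: [0.2, -0.4, -1.9]
width: 0.0242
gripper_force: 14.8
```

>>> {"fn": "servo_tool", "kwargs": {
  "deltas": [
    [1,15,-2,0,0,0,0],
    [1,28,-4,0,0,0,0],
    [1,28,-4,0,0,0,0],
    [1,28,-4,0,0,0,0],
    [1,28,-4,0,0,0,0],
    [1,28,-4,0,0,0,0],
    [1,28,-4,0,0,0,0],
    [1,28,-4,0,0,0,0],
    [1,28,-4,0,0,0,0],
    [1,28,-4,0,0,0,0],
    [1,28,-4,0,0,0,0],
    [1,28,-4,0,0,0,0],
    [1,28,-4,0,0,0,0],
    [1,28,0,0,0,0,0],
    [1,15,0,0,0,0,0],
    [1,6,0,0,0,0,0],
    [1,0,0,0,0,0,-5.7],
    [1,0,0,0,0,0,-5.7],
    [1,0,0,0,0,0,-5.7],
    [1,0,0,0,0,0,-5.7]
  ]
}}

```text
t: 8.45
eef_pos: [0.5188, -0.1345, 0.2029]
ee_rot: [3.139, 0.001, -1.155]
force: [0.3, 0.3, -0.8]
width: 0.0244
gripper_force: 14.8
```

>>> {"fn": "servo_tool", "kwargs": {
  "deltas": [
    [1,0,0,0,0,0,0],
    [1,0,0,0,0,0,0],
    [1,0,0,0,0,0,0]
  ]
}}

```text
t: 8.7
eef_pos: [0.5194, -0.1344, 0.2038]
ee_rot: [3.14, 0.001, -1.163]
force: [-0.0, 0.7, -1.7]
width: 0.0239
gripper_force: 14.8
```

Run:
```python
from h import *
a=[]
for n,(x,y) in(("scene",(140,160)),("top",(350,180))):
    f=arm.grab_frame(n); i=cv2.cvtColor(f["color"],cv2.COLOR_RGB2BGR)
    cv2.imwrite("pics/raw_%s.png"%n,i); i=i[y:y+133,x:x+133]; a.append(cv2.resize(i,(400,400),interpolation=cv2.INTER_CUBIC))
cv2.imwrite("pics/over.png",np.hstack(a))
s=arm.get_state(); print(s["eef_pos"],s["ee_rot"],s["force"],s["moment"])
```

```text
[ 0.51966359 -0.1344682   0.20419639] [ 3.14098618e+00  2.58867227e-04 -1.16194596e+00] [-0.43685006  0.2838604  -0.81382388] [ 0.00519477  0.12065745 -0.00429098]
```

View pics/over.png

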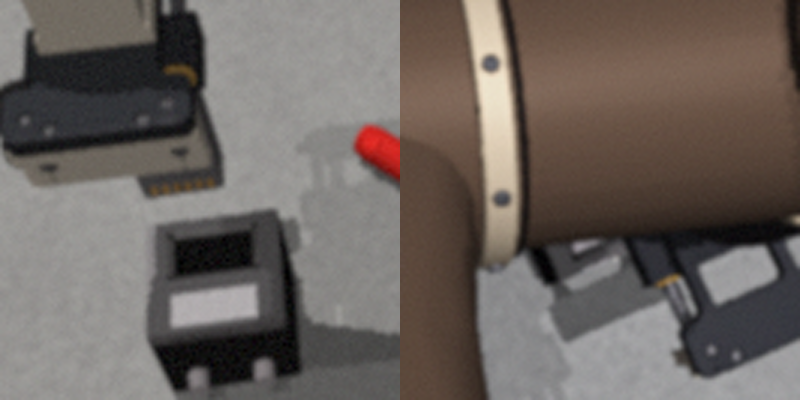

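```bash
cat > chk.py <<'E'
from h import *
def chk(f,yaw,c,z,o,k):
    for lx,ly in((12,-22),(12,22),(-12,22)):
        P=[c[0]+np.cos(yaw)*lx/1e3-np.sin(yaw)*ly/1e3,c[1]+np.sin(yaw)*lx/1e3+np.cos(yaw)*ly/1e3,z]
        print((lx,ly),((pix(f,P)-o)*k).round(1))
E
python3 - <<'E'
from chk import *
f=arm.grab_frame("scene")
s=arm.get_state(); p=s["eef_pos"]; yaw=s["ee_rot"][2]+np.pi/2
chk(f,yaw,p,p[2]-.0549+.003,np.array([140,160]),3)
i=cv2.cvtColor(f["color"],cv2.COLOR_RGB2BGR)[185:285,170:250]
cv2.imwrite("pics/foot.png",cv2.resize(i,(480,600),interpolation=cv2.INTER_CUBIC))
chk(f,yaw,p,p[2]-.0549+.003,np.array([170,185]),6)
chk(f,.41,[.5154,-.1352],.07,np.array([170,185]),6)
E
```

```text
(12, -22) [138.8 198. ]
(12, 22) [219.8 187.7]
(-12, 22) [218.6 153.1]
(12, -22) [ 97.7 245.9]
(12, 22) [259.6 225.4]
(-12, 22) [257.1 156.2]
(12, -22) [169.9 392.6]
(12, 22) [317.1 373.3]
(-12, 22) [313.8 307.9]
```

View pics/foot.png

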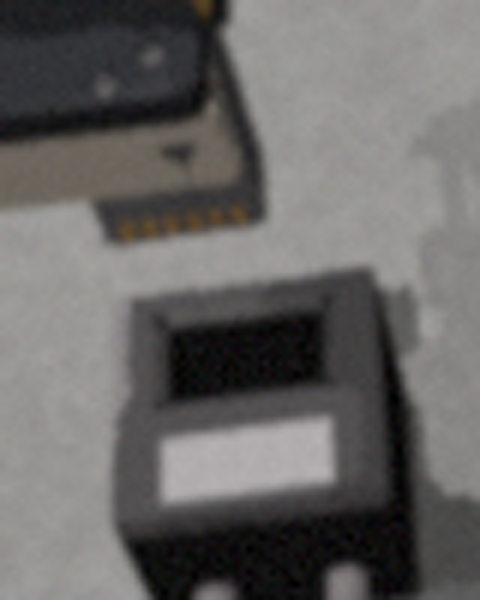

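Run:
```python
from fit import *
f=arm.grab_frame("scene"); s=arm.get_state(); p=s["eef_pos"]; yaw=s["ee_rot"][2]+np.pi/2
o=np.array([170,185])
I=np.array([[-13.5,-23.5],[-13.5,23.5],[13.5,23.5],[13.5,-23.5]])/1e3
print("slot inner",*fit([(f,np.array([[166,328],[323,315],[326,384],[172,402]])/6+o,I)],[.515,-.135,.41],.066))
O=I*[17.5/13.5,27.5/23.5]
print("outer",*fit([(f,np.array([[150,312],[335,298]])/6+o,O[:2])],[.515,-.135,.41],.07))
D=np.array([[-25,-40],[-25,40],[55,40],[55,-40]])/1e3
print("dock",*fit([(f,np.array([[132,298],[372,268],[398,505],[118,525]])/6+o,D)],[.515,-.135,.41],.07))
print("mod",*fit([(f,np.array([[107,242],[265,218]])/6+o,np.array([[12,-22],[12,22]])/1e3)],[.52,-.135,.41],p[2]-.0519),p,yaw)
```

```text
slot inner [ 0.51518559 -0.13474814  0.39382146] [[ 0.6  0.2]
 [ 0.  -0.6]
 [-0.1  0.1]
 [-0.5  0.2]]
outer [ 0.51654826 -0.13539545  0.34826621] [[ 0.4  0. ]
 [-0.4 -0. ]]
dock [ 0.51548661 -0.13015953  0.3765685 ] [[-0.8  0.2]
 [ 2.8  0.8]
 [-0.5 -1.5]
 [ 0.2  0.1]]
mod [ 0.51766941 -0.13350844  0.43829458] [[-0.3  0. ]
 [ 0.3 -0. ]] [ 0.51983331 -0.1344775   0.20441858] 0.409698581781371
```

>>> {"fn": "servo_tool", "kwargs": {
  "deltas": [
    [1,0.3,3.5,10,0,0,0],
    [1,0,0,15,0,0,0],
    [1,0,0,15,0,0,0],
    [1,0,0,15,0,0,0],
    [1,0,0,10,0,0,0],
    [1,0,0,4,0,0,0],
    [1,0,0,0,0,0,0],
    [1,0,0,0,0,0,0],
    [1,0,0,0,0,0,0]
  ]
}}

```text
t: 9.65
eef_pos: [0.5174, -0.1363, 0.1363]
ee_rot: [-3.14, -0.001, -1.16]
force: [0.1, 0.1, -0.2]
width: 0.0244
gripper_force: 14.8
```

>>> {"fn": "servo_tool", "kwargs": {
  "deltas": [
    [1,0,0,2,0,0,0],
    [1,0,0,2,0,0,0],
    [1,0,0,2,0,0,0],
    [1,0,0,2,0,0,0],
    [1,0,0,1,0,0,0],
    [1,0,0,0,0,0,0]
  ]
}}

```text
t: 10.15
eef_pos: [0.5166, -0.1363, 0.1262]
ee_rot: [3.141, 0.0, -1.16]
force: [0.5, 1.2, -1.0]
width: 0.0242
gripper_force: 14.8
```

>>> {"fn": "servo_tool", "kwargs": {
  "deltas": [
    [1,0,0,1,0,0,0],
    [1,0,0,1,0,0,0],
    [1,0,0,1,0,0,0],
    [1,0,0,1,0,0,0],
    [1,0,0,0,0,0,0]
  ]
}}

```text
t: 10.57
eef_pos: [0.5167, -0.1362, 0.1223]
ee_rot: [3.141, 0.0, -1.16]
force: [0.3, -0.1, -0.8]
width: 0.0238
gripper_force: 14.8
```

>>> {"fn": "servo_tool", "kwargs": {
  "deltas": [
    [1,0,0,1,0,0,0],
    [1,0,0,1,0,0,0],
    [1,0,0,0,0,0,0]
  ]
}}

```text
t: 10.82
eef_pos: [0.5167, -0.1362, 0.1203]
ee_rot: [3.141, 0.0, -1.16]
force: [0.5, -0.2, -1.5]
width: 0.0243
gripper_force: 14.8
```

>>> {"fn": "servo_tool", "kwargs": {
  "deltas": [
    [1,0,0,1,0,0,0],
    [1,0,0,1,0,0,0],
    [1,0,0,0,0,0,0]
  ]
}}

```text
t: 11.07
eef_pos: [0.5166, -0.1363, 0.1183]
ee_rot: [3.141, 0.0, -1.16]
force: [-1.4, 0.9, -2.0]
width: 0.0243
gripper_force: 14.8
```

>>> {"fn": "servo_tool", "kwargs": {
  "deltas": [
    [1,0,0,1,0,0,0],
    [1,0,0,1,0,0,0],
    [1,0,0,1,0,0,0],
    [1,0,0,0,0,0,0]
  ]
}}

```text
t: 11.4
eef_pos: [0.5167, -0.1362, 0.1153]
ee_rot: [3.141, 0.0, -1.16]
force: [-0.4, -0.4, -0.6]
width: 0.0247
gripper_force: 14.8
```

>>> {"fn": "servo_tool", "kwargs": {
  "deltas": [
    [1,0,0,1,0,0,0],
    [1,0,0,1,0,0,0],
    [1,0,0,1,0,0,0],
    [1,0,0,0,0,0,0]
  ]
}}

```text
t: 11.73
eef_pos: [0.5167, -0.1362, 0.1123]
ee_rot: [3.141, 0.0, -1.16]
force: [0.1, 0.3, -0.2]
width: 0.0242
gripper_force: 14.8
```

>>> {"fn": "servo_tool", "kwargs": {
  "deltas": [
    [1,0,0,2,0,0,0],
    [1,0,0,2,0,0,0],
    [1,0,0,2,0,0,0],
    [1,0,0,2,0,0,0],
    [1,0,0,2,0,0,0],
    [1,0,0,0,0,0,0]
  ]
}}

```text
t: 12.23
eef_pos: [0.5166, -0.1362, 0.102]
ee_rot: [3.141, 0.0, -1.16]
force: [0.2, -0.2, -1.8]
width: 0.0242
gripper_force: 14.8
```

>>> {"fn": "servo_tool", "kwargs": {
  "deltas": [
    [1,0,0,2,0,0,0],
    [1,0,0,2,0,0,0],
    [1,0,0,2,0,0,0],
    [1,0,0,2,0,0,0],
    [1,0,0,2,0,0,0],
    [1,0,0,2,0,0,0],
    [1,0,0,2,0,0,0],
    [1,0,0,2,0,0,0],
    [1,0,0,2,0,0,0],
    [1,0,0,0,0,0,0]
  ]
}}

```text
t: 13.07
eef_pos: [0.5167, -0.1362, 0.0841]
ee_rot: [3.141, 0.0, -1.16]
force: [-0.9, -0.9, -1.2]
width: 0.0245
gripper_force: 14.8
```

>>> {"fn": "servo_tool", "kwargs": {
  "deltas": [
    [1,0,0,1,0,0,0],
    [1,0,0,1,0,0,0],
    [1,0,0,1,0,0,0],
    [1,0,0,0,0,0,0],
    [0.3,0,0,0,0,0,0],
    [0.1,0,0,0,0,0,0],
    [-0.1,0,0,0,0,0,0],
    [-0.1,0,0,0,0,0,0],
    [-0.1,0,0,0,0,0,0],
    [-0.1,0,0,-10,0,0,0],
    [-0.1,0,0,-15,0,0,0],
    [-0.1,0,0,-20,0,0,0],
    [-0.1,0,0,-15,0,0,0],
    [1,-1,0,0,0,0,0],
    [1,0,0,0,0,0,0],
    [1,0,0,0,0,0,0],
    [1,0,0,0,0,0,0],
    [1,0,0,0,0,0,0]
  ]
}}

```text
t: 14.57
eef_pos: [0.5159, -0.1353, 0.1409]
ee_rot: [3.14, 0.0, -1.16]
force: [0.1, 0.0, -0.4]
width: 0.0204
gripper_force: 0.0
```

Run:
```python
from h import *
f=arm.grab_frame("scene")
i=cv2.cvtColor(f["color"],cv2.COLOR_RGB2BGR)[175:285,160:270]
cv2.imwrite("pics/in.png",cv2.resize(i,(550,550),interpolation=cv2.INTER_CUBIC))
```

```text
(no output)
```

View pics/in.png

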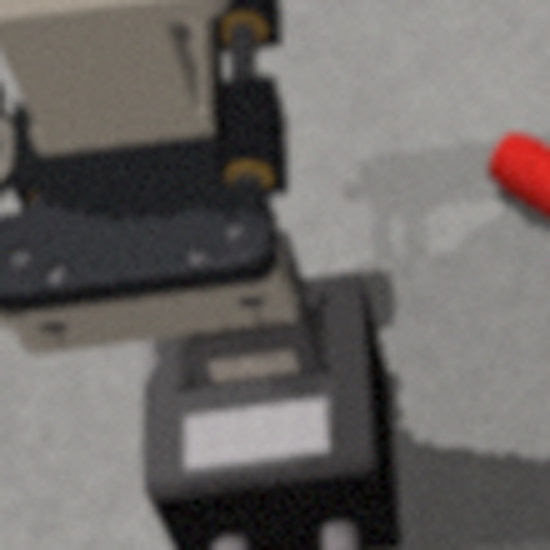

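The module stands in the slot. I'll shut the fingers, approach the top and press gently.

>>> {"fn": "servo_tool", "kwargs": {
  "deltas": [
    [1,0,0,5,0,0,0],
    [1,0,0,5,0,0,0],
    [1,0,0,5,0,0,0],
    [1,0,0,2,0,0,0],
    [1,0,0,0,0,0,0],
    [1,0,0,0,0,0,0]
  ]
}}

```text
t: 15.12
eef_pos: [0.5163, -0.1354, 0.1243]
ee_rot: [3.141, 0.0, -1.16]
force: [0.4, 0.5, -0.3]
width: 0.0005
gripper_force: 0.0
```

>>> {"fn": "servo_tool", "kwargs": {
  "deltas": [
    [1,0,0,1,0,0,0],
    [1,0,0,1,0,0,0],
    [1,0,0,1,0,0,0],
    [1,0,0,1,0,0,0],
    [1,0,0,1,0,0,0],
    [1,0,0,1,0,0,0],
    [1,0,0,1,0,0,0],
    [1,0,0,0,0,0,0],
    [1,0,0,0,0,0,0]
  ]
}}

```text
t: 15.87
eef_pos: [0.5165, -0.1353, 0.1176]
ee_rot: [-3.141, -0.0, -1.16]
force: [1.0, 0.3, 2.0]
width: 0.0006
gripper_force: 1.0
```

Contact is made and I feel the spring. I'll press on slowly.

>>> {"fn": "servo_tool", "kwargs": {
  "deltas": [
    [1,0,0,1,0,0,0],
    [1,0,0,1,0,0,0],
    [1,0,0,1,0,0,0],
    [1,0,0,1,0,0,0],
    [1,0,0,1,0,0,0],
    [1,0,0,1,0,0,0],
    [1,0,0,1,0,0,0],
    [1,0,0,1,0,0,0],
    [1,0,0,1,0,0,0],
    [1,0,0,1,0,0,0],
    [1,0,0,0,0,0,0],
    [1,0,0,0,0,0,0]
  ]
}}

```text
t: 16.87
eef_pos: [0.5164, -0.1353, 0.1075]
ee_rot: [3.142, -0.0, -1.16]
force: [-0.8, 0.2, 4.6]
width: 0.0002
gripper_force: 2.1
```

>>> {"fn": "servo_tool", "kwargs": {
  "deltas": [
    [1,0,0,0.7,0,0,0],
    [1,0,0,0.7,0,0,0],
    [1,0,0,0,0,0,0]
  ]
}}

```text
t: 17.12
eef_pos: [0.5165, -0.1353, 0.1062]
ee_rot: [-3.142, -0.0, -1.16]
force: [0.3, 0.7, 5.4]
width: 0.0
gripper_force: 2.3
```

>>> {"fn": "servo_tool", "kwargs": {
  "deltas": [
    [1,0,0,0.5,0,0,0],
    [1,0,0,0.5,0,0,0],
    [1,0,0,0,0,0,0]
  ]
}}

```text
t: 17.37
eef_pos: [0.5168, -0.1354, 0.1057]
ee_rot: [-3.141, -0.001, -1.16]
force: [-0.1, 0.0, 9.0]
width: 0.0004
gripper_force: 4.2
```

>>> {"fn": "servo_tool", "kwargs": {
  "deltas": [
    [1,0,0,0.3,0,0,0],
    [1,0,0,0,0,0,0],
    [1,0,0,0,0,0,0]
  ]
}}

```text
t: 17.62
eef_pos: [0.5169, -0.1354, 0.1056]
ee_rot: [-3.141, -0.001, -1.16]
force: [-0.9, 0.6, 9.6]
width: 0.0006
gripper_force: 5.0
```

>>> {"fn": "servo_tool", "kwargs": {
  "deltas": [
    [1,0,0,0.4,0,0,0],
    [1,0,0,0,0,0,0],
    [1,0,0,0,0,0,0]
  ]
}}

```text
t: 17.87
eef_pos: [0.5172, -0.1354, 0.1056]
ee_rot: [-3.14, -0.001, -1.159]
force: [-2.1, 1.6, 12.1]
width: 0.0001
gripper_force: 6.2
```

>>> {"fn": "servo_tool", "kwargs": {
  "deltas": [
    [1,0,0,-1,0,0,0],
    [1,0,0,-1,0,0,0],
    [1,0,0,-1,0,0,0],
    [1,0,0,-1,0,0,0],
    [1,0,0,-1,0,0,0],
    [1,0,0,-1,0,0,0],
    [1,0,0,-1,0,0,0],
    [1,0,0,-1,0,0,0],
    [1,0,0,-1,0,0,0],
    [1,0,0,0,0,0,0],
    [1,0,0,0,0,0,0],
    [1,0,0,0,0,0,0]
  ]
}}

```text
t: 18.87
eef_pos: [0.5164, -0.1353, 0.1135]
ee_rot: [-3.142, -0.0, -1.16]
force: [0.8, 0.2, 3.1]
width: 0.0009
gripper_force: 1.5
```

At 113.5 mm the module still pushes back with about 3 N, so it sprang up and isn't locked. I'll let it rise and press again.

>>> {"fn": "servo_tool", "kwargs": {
  "deltas": [
    [1,0,0,-2,0,0,0],
    [1,0,0,-2,0,0,0],
    [1,0,0,-2,0,0,0],
    [1,0,0,-2,0,0,0],
    [1,0,0,0,0,0,0],
    [1,0,0,0,0,0,0],
    [1,0,0,0,0,0,0],
    [1,0,0,0,0,0,0],
    [1,0,0,0,0,0,0],
    [1,0,0,0,0,0,0]
  ]
}}

```text
t: 19.7
eef_pos: [0.5163, -0.1353, 0.1214]
ee_rot: [3.141, 0.0, -1.16]
force: [0.1, 0.3, -0.4]
width: 0.0003
gripper_force: 0.0
```

>>> {"fn": "servo_tool", "kwargs": {
  "deltas": [
    [1,0,0,1,0,0,0],
    [1,0,0,1,0,0,0],
    [1,0,0,1,0,0,0],
    [1,0,0,1,0,0,0],
    [1,0,0,0,0,0,0],
    [1,0,0,0,0,0,0]
  ]
}}

```text
t: 20.2
eef_pos: [0.5165, -0.1354, 0.1175]
ee_rot: [-3.142, -0.0, -1.16]
force: [-0.2, 0.0, 2.1]
width: 0.0005
gripper_force: 1.0
```

Contact at 117.5 mm confirms it is up. Second press, ending at the same depth as the first.

>>> {"fn": "servo_tool", "kwargs": {
  "deltas": [
    [1,0,0,1,0,0,0],
    [1,0,0,1,0,0,0],
    [1,0,0,1,0,0,0],
    [1,0,0,1,0,0,0],
    [1,0,0,1,0,0,0],
    [1,0,0,1,0,0,0],
    [1,0,0,1,0,0,0],
    [1,0,0,1,0,0,0],
    [1,0,0,1,0,0,0],
    [1,0,0,1,0,0,0],
    [1,0,0,0.7,0,0,0],
    [1,0,0,0.7,0,0,0],
    [1,0,0,0,0,0,0]
  ]
}}

```text
t: 21.28
eef_pos: [0.5165, -0.1353, 0.106]
ee_rot: [-3.142, -0.0, -1.16]
force: [1.3, -1.3, 4.4]
width: 0.0003
gripper_force: 2.3
```

>>> {"fn": "servo_tool", "kwargs": {
  "deltas": [
    [1,0,0,0.5,0,0,0],
    [1,0,0,0.5,0,0,0],
    [1,0,0,0.2,0,0,0],
    [1,0,0,0,0,0,0],
    [1,0,0,0,0,0,0]
  ]
}}

```text
t: 21.7
eef_pos: [0.517, -0.1354, 0.1057]
ee_rot: [-3.14, -0.001, -1.16]
force: [-0.9, 0.9, 9.8]
width: 0.0006
gripper_force: 5.0
```

>>> {"fn": "servo_tool", "kwargs": {
  "deltas": [
    [1,0,0,0.4,0,0,0],
    [1,0,0,0,0,0,0],
    [1,0,0,0,0,0,0]
  ]
}}

```text
t: 21.95
eef_pos: [0.5172, -0.1355, 0.1056]
ee_rot: [-3.14, -0.001, -1.159]
force: [-0.5, 1.3, 12.0]
width: 0.0003
gripper_force: 6.3
```

>>> {"fn": "servo_tool", "kwargs": {
  "deltas": [
    [1,0,0,-1,0,0,0],
    [1,0,0,-1,0,0,0],
    [1,0,0,-1,0,0,0],
    [1,0,0,-1,0,0,0],
    [1,0,0,-1,0,0,0],
    [1,0,0,-1,0,0,0],
    [1,0,0,-1,0,0,0],
    [1,0,0,-1,0,0,0],
    [1,0,0,-1,0,0,0],
    [1,0,0,0,0,0,0],
    [1,0,0,0,0,0,0],
    [1,0,0,0,0,0,0],
    [1,0,0,0,0,0,0],
    [1,0,0,0,0,0,0],
    [1,0,0,0,0,0,0]
  ]
}}

```text
t: 23.2
eef_pos: [0.5164, -0.1353, 0.1134]
ee_rot: [3.142, 0.0, -1.16]
force: [0.5, 0.1, -0.8]
width: 0.0005
gripper_force: 0.0
```

No force at 113.4 mm this time, so it has locked. I'll retreat and check by camera.

>>> {"fn": "servo_tool", "kwargs": {
  "deltas": [
    [1,0,0,-10,0,0,0],
    [1,0,0,-25,0,0,0],
    [1,0,0,-30,0,0,0],
    [1,0,0,-30,0,0,0],
    [1,0,25,-30,0,0,0],
    [1,0,30,0,0,0,0],
    [1,0,30,0,0,0,0],
    [1,0,0,0,0,0,0],
    [1,0,0,0,0,0,0]
  ]
}}

```text
t: 23.95
eef_pos: [0.4375, -0.1698, 0.2399]
ee_rot: [-3.139, -0.001, -1.161]
force: [-0.9, 0.6, -0.8]
width: 0.0004
gripper_force: 0.0
```

Run:
```python
from chk import *
f=arm.grab_frame("scene")
i=cv2.cvtColor(f["color"],cv2.COLOR_RGB2BGR)[175:285,160:270]
cv2.imwrite("pics/end.png",cv2.resize(i,(550,550),interpolation=cv2.INTER_CUBIC))
for z in(.111,.120): print(z); chk(f,.405,[.5154,-.135],z,np.array([160,175]),5)
```

```text
0.111
(12, -22) [165.  313.8]
(12, 22) [293.2 297.8]
(-12, 22) [291.1 241.9]
0.12
(12, -22) [158.7 299.2]
(12, 22) [288.3 283. ]
(-12, 22) [286.2 226.8]
```

View pics/end.png

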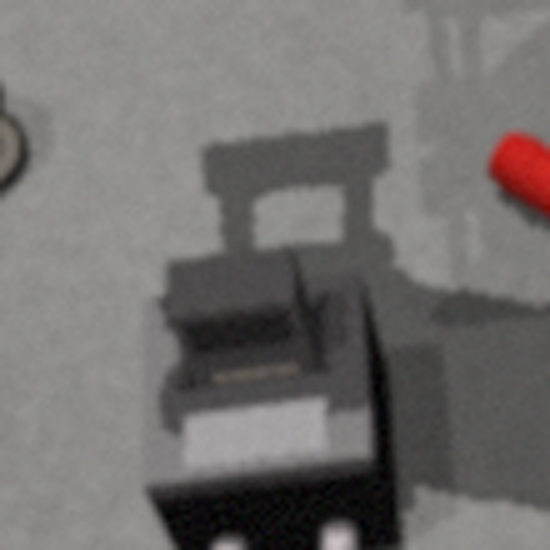

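The module's front top edge, at about (165,318)–(297,308) in the crop, matches the locked height (predicted 314–298) and not the sprung one (299–283). I'm handing it in.

```bash
python3 -c "
from station import arm
print(arm.job_done())"
```

```text
the job is handed in; nothing more can be done
None
```

The tall grey module is locked down in the dock: the first press sprang back and the second held, checked by feel and by camera; the job is handed in, but no verdict came back.

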